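# Put the cleaned microscope optics back in their storage rack, in reverse order

### The job

Move the four cleaned microscope parts from the row of dishes on the cleaning rack into the four pockets of the empty storage rack, in reverse order: the part now at the left end of its row (as seen from the robot) goes to the right end of the storage rack, the next one beside it, and so on. Leave each one standing upright on the floor of its own pocket, do not tip any of them over on the way, and do not disturb the bottle, slide box and petri dish that stand on the table beyond the racks.

Things in the scene. Friction and masses are not known exactly. Their poses are not given: they have to be found in the camera images.
- cleaning_rack: fixed board of brown wood, 84 mm (x) by 276 mm (y), 8 mm thick, lying on the table and carrying a row of four separate grey square dishes, each with one part standing in it. Origin at the centre of its underside, on the table. The row runs along its y axis, which points to the robot's left within 0.35 rad; the dish centres are at y = +96.75, +32.25, -32.25 and -96.75 mm, x = 0. It may be on the robot's left or right, the storage rack on the other side
- storage_rack: fixed one-piece rack of pale wood, empty at the start: a shallow tray 66 mm (x) by 262 mm (y), rim and dividers 12 mm high and 4 mm thick, floor 4 mm above the table, split into a row of four pockets of about 58 x 60 mm; at each end a cheek 8 mm thick and 22 mm high. Origin at the centre of its underside, on the table. The row runs along its y axis, which points to the robot's left within 0.35 rad; the pocket centres are at y = +96.75, +32.25, -32.25 and -96.75 mm, x = 0
- short_objective: short steel microscope objective, 46 mm high: a body of diameter 32 mm up to 26 mm with a black band, then a nose of diameter 22 mm from 30 mm to the top. About 80 g. Loose, axis vertical, origin at the centre of its underside, z up; starts upright within about 4 mm of the middle of its own dish.
- long_objective: long slim steel microscope objective, 72 mm high: foot of diameter 34 mm to 10 mm, barrel of diameter 28 mm from 12 to 52 mm, thin nose of diameter 16 mm from 60 mm to the top. About 130 g. Loose, axis vertical, origin at the centre of its underside, z up; starts upright within about 4 mm of the middle of its own dish.
- eyepiece: microscope eyepiece, 54 mm high: steel sleeve of diameter 33 mm up to 28 mm, above it a black eyecup of diameter 40 mm from 30 mm to the top, lens face up. About 90 g. Loose, axis vertical, origin at the centre of its underside, z up; starts upright within about 4 mm of the middle of its own dish.
- condenser: wide, squat aluminium condenser, diameter 44 mm, 44 mm high, a low glass lens dome standing 3.5 mm higher in the middle of its top. About 110 g. Loose, axis vertical, origin at the centre of its underside, z up; starts upright within about 4 mm of the middle of its own dish.
- dish_short_objective: fixed grey plastic square dish on the cleaning rack, 60 x 60 mm, 10 mm high, 3 mm wall, inner floor 54 x 54 mm; it marks the place from which the short objective starts, and stays where it is. Origin at the centre of its underside, its inner floor 3 mm above; axes as the cleaning rack's
- dish_long_objective: fixed grey plastic square dish on the cleaning rack, 60 x 60 mm, 10 mm high, 3 mm wall, inner floor 54 x 54 mm; it marks the place from which the long objective starts, and stays where it is. Origin at the centre of its underside, its inner floor 3 mm above; axes as the cleaning rack's
- dish_eyepiece: fixed grey plastic square dish on the cleaning rack, 60 x 60 mm, 10 mm high, 3 mm wall, inner floor 54 x 54 mm; it marks the place from which the eyepiece starts, and stays where it is. Origin at the centre of its underside, its inner floor 3 mm above; axes as the cleaning rack's
- dish_condenser: fixed grey plastic square dish on the cleaning rack, 60 x 60 mm, 10 mm high, 3 mm wall, inner floor 54 x 54 mm; it marks the place from which the condenser starts, and stays where it is. Origin at the centre of its underside, its inner floor 3 mm above; axes as the cleaning rack's
Not all that is in view belongs to the job. What is shaped like the condenser but red is not meant.

How it is judged:
By the outcome, as a careful person would: the job done as asked, in the order asked, and still so for the second after the job is handed in, with the robot touching nothing.
It also fails if it takes over 115 s, if anything falls off the work surface, if the arm or the gripper's body presses on something with over 40 N, if the wrist force passes 120 N, or if a joint passes its speed limit or range.

### The arm

A 6-joint arm with a two-finger parallel gripper is mounted at the origin on the work surface. World frame = base frame: x ahead of the robot, y to its left, z up, the work surface at z = 0. Lengths are in m, angles in degrees, forces in N, time in s.
With the tool pointing down it reaches from about 0.35 to 0.875 m from the base axis. Payload 4.2 kg.
Tool frame: the origin (TCP) lies midway between the tips of the shut fingers; the grasp point (between the pads) lies 19 mm behind it; z points along the fingers, y is the line along which they close (so a half turn about z gives the same grasp; the last joint's range is limited). The gripper opens to 87 mm and grips with 3 to 60 N. Pads are 19 mm wide; open, the fingers measure 117 mm over their backs; the gripper's body (75 mm by 190 mm) begins 51 mm behind the grasp point.
Start: joints at [84.202, 22.042, 0.453, 0, -68.411, -14.817], TCP at [0.22, 0.585, 0.223] pointing down, gripper open.
Joint ranges: [-179.83, 179.83], [-69.29, 118.12], [-61.27, 80.66], [-181.25, 117.63], [-171.15, -9.14], [-177.46, 177.46]. Speed limits (degrees/s): [159.86, 159.86, 180, 180, 180, 180].

### API

Orientations are given as a 3x3 rotation matrix whose columns are the frame's x, y, z axes.
In Python, from station import r, cams gives the robot as it stands.
- The arm moves only by the tool play_rows, never from a script. Its argument "commands" is text: rows parted by semicolons, each of 6 numbers parted by spaces: the shift along the world's x, y, z normalised to -1 to 1, where 1 is 30 mm, then the turn, a rotation vector about the world's x, y, z normalised to -1 to 1, where 1 is 0.15 rad. A call has 1 to 20 rows; each row shifts and turns the commanded pose from where the row before left it; what a row does not reach is not made up. A row lasts 1/10 s, in which the tool goes at most 50 mm and 8.59 degrees, less where a joint would pass 70% of its speed; a pose out of reach is approached as far as the arm can. A call with a number of a shift or a turn outside -1 to 1 is refused whole. A call with a gripper value outside its range is refused whole. "grip" is the finger opening in mm, from 0 to 87, set as the call begins (left out, the last holds). The fingers move at their own pace and stop on an object; the grip force is fixed at half the most. Time passes only in rows, so rows that do not move let the fingers close. It gives the time, the measured TCP pose, the force, the opening and the grip force at its end, in the units of the state.
- r.sense(): the state, without advancing time (a new reading comes with each control period).
- cams.capture(name): name is "scene" or "top" or "wrist"; returns (picture, depth): 480x640x3 uint8, blue, green, red; 480x640 float32, m along the optical axis (not along the pixel's ray), 0 where there is no reading.
- cams.camera_info(name): a dict with "mtx" (3x3 intrinsics, pixels), "k1" (the pictures are not rectified: a ray, as slopes to the right and down, at radius r is drawn at 1 + k1 r^2 times it, then the intrinsics apply), "R" (3x3) and "t" (3): a world point X has camera coordinates R X + t. Camera axes: x right, y down, z forward; pixel columns grow to the right and rows downward; lengths in m; the calibration is good to about 2 mm. A picture is of the moment at which its call begins: read the wrist's pose just before it. camera_info takes no time and is no camera call; for the wrist camera it gives the pose at the moment of the call.
- r.finish_job(): hands the job in; it is judged then, once.
The state is a dict: "time_s": time; "joints": joint angles; "joint_velocities": joint speeds; "effort": joint torques, N m; "tcp_pos": TCP position; "ee_rot": TCP orientation; "wrist_force": force on the tool from outside, world axes, zero at the start; "moment": the same for the moment, N m; "gripper_width": opening from 0.0 (shut) to 1.0 (fully open); "gripper_force": force on a finger pad.
Only numpy, scipy, OpenCV 4.12 (cv2) and the standard library are available. Lean on these libraries where they do the work, as an engineer would, in place of code of your own. Each camera call takes 0.05 s, during which the arm holds its last target. There are 200 camera calls.

## Working session

There is one attempt and no reset: what is moved stays moved. The work goes in short steps, Python scripts to look and compute and a tool call to move; the robot and the scene stay as the last step left them, time stands still between calls to the robot, and variables do not carry over. Pictures are saved under pics/ and viewed, at most 14 in all, crops included, and the job is handed in when it is done.

Besides the shell and the picture viewer there is one more tool, called after "Call:" as a command line: name --argument value ..., lists and objects as JSON in quotes. play_rows: Moves the arm, as the interface text tells. Scaled input: -1 to 1 covers 30 mm each way for a shift and 0.15 rad each way for a turn. Its arguments: {"type":"object","properties":{"commands":{"type":"string"},"grip":{"type":"number"}},"required":["commands"]}

```bash
mkdir -p pics; ls
python3 - <<'E'
from station import r,cams
import cv2,numpy as np
s=r.sense();print(s['time_s'],s['tcp_pos'],np.round(s['ee_rot'],3).tolist(),s['gripper_width'])
for n in ['top','scene']:
    p,d=cams.capture(n);cv2.imwrite(f'pics/{n}0.png',p);np.savez(f'{n}0.npz',p=p,d=d)
    c=cams.camera_info(n);print(n,c)
E
```

```text
pics
0.0 [0.21983059 0.5844035  0.22145029] [[0.936, -0.352, -0.001], [-0.352, -0.936, -0.002], [0.0, 0.002, -1.0]] 0.9996828886552847
top {'mtx': array([[545.01023146,   0.        , 313.09302003],
       [  0.        , 545.01023146, 241.10295027],
       [  0.        ,   0.        ,   1.        ]]), 'k1': -0.0033014331269922434, 'R': array([[-0.01364723, -0.99989386,  0.00510209],
       [-0.96893691,  0.01196426, -0.24701847],
       [ 0.24693121, -0.00831472, -0.96899734]]), 't': array([0.06793115, 0.52747874, 0.89249973])}
scene {'mtx': array([[465.30345858,   0.        , 324.95606113],
       [  0.        , 465.30345858, 239.36412502],
       [  0.        ,   0.        ,   1.        ]]), 'k1': -0.015029801090813531, 'R': array([[-3.37342876e-01,  9.41381454e-01,  8.61082731e-04],
       [ 7.19841808e-01,  2.58543662e-01, -6.44191701e-01],
       [-6.06652747e-01, -2.16693638e-01, -7.64863590e-01]]), 't': array([ 0.10762044, -0.36747739,  1.23018899])}
```

View pics/top0.png

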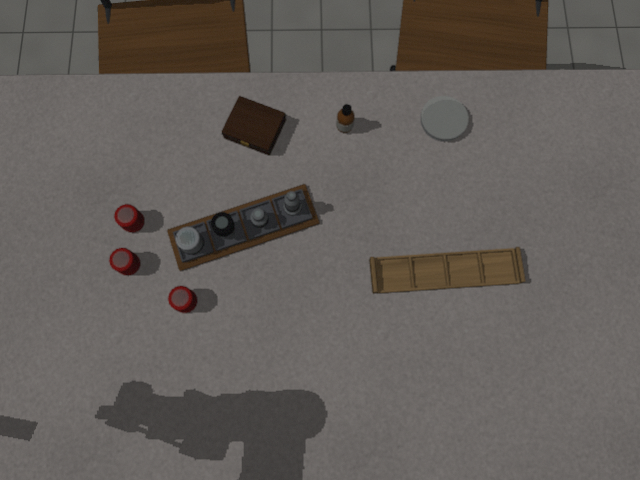

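View pics/scene0.png

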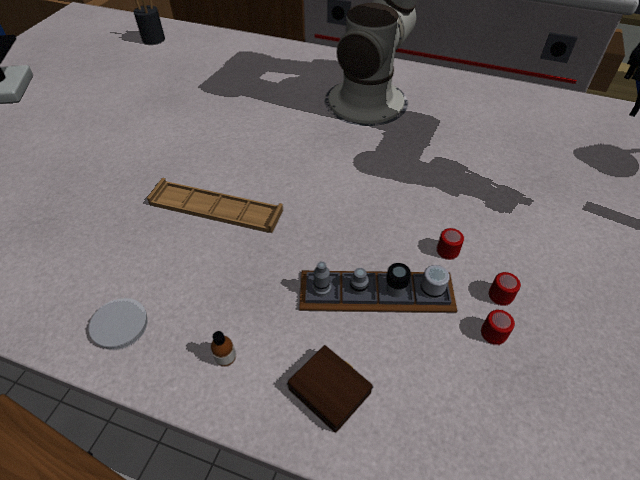

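The parts, left to right in the top view: condenser (188,240), eyepiece (223,223), short objective (259,215), long objective (291,203). Three red condenser-shaped decoys stand at (128,217), (124,261) and (182,299). The grey condenser in the dish is the one meant. The storage rack is on the right, around (447,270).

```bash
cat > h.py <<'E'
import numpy as np,cv2
from station import r,cams
def ray(c,uv):
    uv=np.atleast_2d(uv).astype(float);K=c['mtx']
    q=(uv-[K[0,2],K[1,2]])/[K[0,0],K[1,1]];s=q.copy()
    for _ in range(5): s=q/(1+c['k1']*(s**2).sum(1,keepdims=True))
    d=np.c_[s,np.ones(len(s))]@c['R']; return -c['R'].T@c['t'],d   # d per unit optical depth
def plane(c,uv,z):
    o,d=ray(c,uv); return o+d*((z-o[2])/d[:,2])[:,None]
def tri(c1,a,c2,b):
    o1,d1=ray(c1,a);o2,d2=ray(c2,b);d1,d2=d1[0],d2[0]
    t=np.linalg.lstsq(np.c_[d1,-d2],o2-o1,rcond=None)[0]
    p,q=o1+d1*t[0],o2+d2*t[1];return (p+q)/2,np.linalg.norm(p-q)
def cloud(c,dep):
    v,u=np.mgrid[:480,:640];o,d=ray(c,np.c_[u.ravel(),v.ravel()])
    P=o+d*dep.ravel()[:,None];P[dep.ravel()==0]=np.nan;return P.reshape(480,640,3)
E
python3 - <<'E'
from h import *
for n in ['top','scene']:
    f=np.load(n+'0.npz');p,d=f['p'],f['d'];c=cams.camera_info(n);P=cloud(c,d)
    hsv=cv2.cvtColor(p,cv2.COLOR_BGR2HSV)
    print(n,'table z',np.nanmedian(P[300:400,200:400,2]))
    m=((hsv[...,0]>8)&(hsv[...,0]<28)&(hsv[...,1]>90)&(hsv[...,2]>35)).astype(np.uint8)
    # wood
    k,lab,st,ce=cv2.connectedComponentsWithStats(cv2.morphologyEx(m,cv2.MORPH_CLOSE,np.ones((5,5))))
    for i in range(1,k):
        if 1200<st[i,4]<20000:
            q=P[lab==i];q=q[np.isfinite(q[:,2])]
            q=q[(q[:,2]>.001)&(q[:,2]<.03)]
            if len(q)<300: continue
            rc=cv2.minAreaRect((q[:,:2]*1000).astype(np.float32))
            print(' wood',ce[i].round(),st[i,4],'rect',np.round(rc[0],1),np.round(rc[1],1),round(rc[2],1),'z pct',np.nanpercentile(q[:,2],[5,50,95]).round(4))
    # raised things
    m=(np.nan_to_num(P[...,2])>.028)&(P[...,0]>.3)&(P[...,0]<.9)&(abs(P[...,1])<.5)
    k,lab,st,ce=cv2.connectedComponentsWithStats(m.astype(np.uint8))
    for i in range(1,k):
        if st[i,4]>30:
            q=P[lab==i];zt=np.percentile(q[:,2],95);t=q[q[:,2]>zt-.004]
            print(' blob',ce[i].round(),st[i,4],'ztop',round(zt,4),'xy',((t[:,:2].max(0)+t[:,:2].min(0))/2).round(4),'sz',np.ptp(t[:,:2],axis=0).round(3))
E
```

```text
top table z 0.0001265583932676395
 wood [244. 231.] 1862 rect [573.6 191.5] [ 84.7 274.5] 18.8 z pct [0.0054 0.0084 0.0118]
 wood [446. 270.] 5331 rect [ 484.4 -186.8] [ 66.3 284.7] 3.3 z pct [0.0018 0.0048 0.0199]
 blob [254. 123.] 2086 ztop 0.0353 xy [0.7743 0.1712] sz [0.115 0.119]
 blob [346. 117.] 321 ztop 0.076 xy [ 0.7801 -0.0054] sz [0.017 0.015]
 blob [292. 202.] 260 ztop 0.085 xy [0.6069 0.099 ] sz [0.015 0.014]
 blob [127. 216.] 497 ztop 0.0485 xy [0.5859 0.3998] sz [0.04 0.04]
 blob [259. 218.] 251 ztop 0.0591 xy [0.5818 0.1594] sz [0.021 0.022]
 blob [223. 224.] 455 ztop 0.0682 xy [0.5634 0.2221] sz [0.038 0.039]
 blob [189. 240.] 553 ztop 0.0595 xy [0.5393 0.2844] sz [0.041 0.041]
 blob [122. 260.] 519 ztop 0.0484 xy [0.5043 0.4027] sz [0.042 0.041]
 blob [181. 298.] 523 ztop 0.0484 xy [0.4339 0.2953] sz [0.042 0.041]
scene table z 0.000417942994687337
 wood [215. 206.] 3501 rect [ 482.5 -184.6] [ 78.3 276.9] 3.8 z pct [0.0024 0.0052 0.0201]
 wood [372. 301.] 1616 rect [575.  191.1] [ 85.  276.7] 18.6 z pct [0.0055 0.0078 0.01  ]
 blob [451. 239.] 441 ztop 0.0476 xy [0.4369 0.294 ] sz [0.04  0.042]
 blob [321. 276.] 383 ztop 0.0834 xy [0.61   0.0969] sz [0.015 0.015]
 blob [397. 277.] 574 ztop 0.0667 xy [0.5659 0.2209] sz [0.04  0.039]
 blob [435. 279.] 618 ztop 0.0583 xy [0.5426 0.2827] sz [0.042 0.042]
 blob [359. 279.] 312 ztop 0.0582 xy [0.5833 0.1577] sz [0.022 0.021]
 blob [506. 284.] 546 ztop 0.0473 xy [0.5079 0.4023] sz [0.044 0.042]
 blob [499. 323.] 625 ztop 0.0474 xy [0.5898 0.4002] sz [0.042 0.041]
 blob [222. 346.] 513 ztop 0.0756 xy [ 0.7813 -0.0059] sz [0.017 0.018]
 blob [329. 385.] 3591 ztop 0.0337 xy [0.7769 0.1715] sz [0.112 0.12 ]
```

Call:
play_rows --commands "0.4 -0.35 0 0 0 -0.4;0.75 -0.7 -0.1 0 0 -0.5;0.75 -0.7 -0.1 0 0 -0.5;0.75 -0.7 -0.15 0 0 -0.5;0.75 -0.7 -0.15 0 0 -0.5;0.75 -0.7 -0.15 0 0 -0.5;0.75 -0.7 -0.15 0 0 -0.5;0.75 -0.7 -0.15 0 0 -0.5;0.75 -0.7 -0.15 0 0 -0.5;0.75 -0.7 -0.15 0 0 -0.5;0.75 -0.7 -0.15 0 0 -0.5;0.75 -0.7 -0.15 0 0 -0.5;0.75 -0.7 -0.15 0 0 0;0.75 -0.7 -0.15 0 0 0;0.55 -0.58 -0.15 0 0 0;0 0 0 0 0 0;0 0 0 0 0 0" --grip 87

```text
time_s: 1.8
tcp_pos: [0.5409, 0.2836, 0.1619]
ee_rot: [[0.319, -0.948, -0.001], [-0.948, -0.319, -0.001], [0.0, 0.001, -1.0]]
wrist_force: [-0.1, -0.7, -0.5]
gripper_width: 0.998
gripper_force: 0.0
```

```bash
cat > look.py <<'E'
from h import *;import sys
s=r.sense();R=np.array(s['ee_rot']);t=np.array(s['tcp_pos'])
print('t',round(s['time_s'],2),'tcp',t.round(4),'yaw_y',np.degrees(np.arctan2(R[1,1],R[0,1])).round(2),'tilt',R[:2,2].round(4),'j',np.round(s['joints'],1),'F',np.round(s['wrist_force'],1),'w',round(s['gripper_width']*87,1))
if len(sys.argv)>1:
    c=cams.camera_info('wrist');p,d=cams.capture('wrist');cv2.imwrite(f'pics/{sys.argv[1]}.png',p);P=cloud(c,d)
    np.savez(sys.argv[1]+'.npz',p=p,P=P)
    k,lab,st,ce=cv2.connectedComponentsWithStats(((np.nan_to_num(P[...,2])>.028)&(P[...,2]<.1)&(d>.08)).astype(np.uint8))
    for i in range(1,k):
        if st[i,4]>200:
            q=P[lab==i];zt=np.percentile(q[:,2],95);u=q[q[:,2]>zt-.006]
            print(' blob',ce[i].round(),st[i,4],'z',round(zt,4),'xy',((u[:,:2].max(0)+u[:,:2].min(0))/2).round(4),'sz',np.ptp(u[:,:2],axis=0).round(3))
E
python3 look.py w1
```

```text
t 1.8 tcp [0.5409 0.2836 0.1619] yaw_y -161.39 tilt [-0.0011 -0.0007] j [ 42.8  23.4  -6.5  -0.  -60.1 -24.2] F [-0.1 -0.7 -0.5] w 86.8
 blob [41. 23.] 3759 z 0.0331 xy [0.7667 0.2065] sz [0.064 0.051]
 blob [316.  34.] 2044 z 0.0582 xy [0.5833 0.1574] sz [0.022 0.022]
 blob [311. 136.] 3190 z 0.0663 xy [0.5651 0.2205] sz [0.039 0.039]
 blob [317. 231.] 3291 z 0.0582 xy [0.5405 0.2822] sz [0.043 0.043]
 blob [446. 276.] 1812 z 0.047 xy [0.4355 0.2876] sz [0.043 0.032]
 blob [226. 323.] 225 z 0.0434 xy [0.5842 0.3784] sz [0.012 0.004]
 blob [310. 382.] 1541 z 0.0472 xy [0.5063 0.404 ] sz [0.042 0.038]
```

View pics/w1.png

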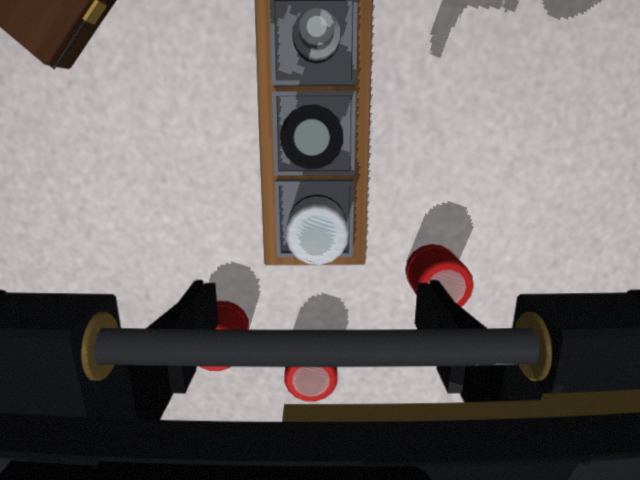

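The wrist view shows the grey condenser at (317,231) in its dish, next to the eyepiece (311,136). The decoys are red: (440,276), (311,380) and (225,335). All are clear of the fingers, so I go down on the condenser.

Call:
play_rows --commands "0 -0.04 -0.5 0 0 0;0 0 -0.8 0 0 0;0 0 -0.8 0 0 0;0 0 -0.8 0 0 0;0 0 -0.8 0 0 0;0 0 -0.5 0 0 0;0 0 -0.3 0 0 0;0 0 -0.13 0 0 0;0 0 0 0 0 0;0 0 0 0 0 0"

```text
time_s: 2.85
tcp_pos: [0.5415, 0.2836, 0.0246]
ee_rot: [[0.321, -0.947, 0.002], [-0.947, -0.321, 0.001], [-0.001, -0.002, -1.0]]
wrist_force: [-0.4, -0.6, 0.2]
gripper_width: 0.996
gripper_force: 0.0
```

Call:
play_rows --commands "0 0 0 0 0 0;0 0 0 0 0 0;0 0 0 0 0 0;0 0 0 0 0 0;0 0 0 0 0 0;0 0 0 0 0 0;0 0 0 0 0 0;0 0 0 0 0 0" --grip 38

```text
time_s: 3.65
tcp_pos: [0.541, 0.2828, 0.0236]
ee_rot: [[0.32, -0.947, -0.0], [-0.947, -0.32, -0.0], [0.0, 0.0, -1.0]]
wrist_force: [-0.0, -0.1, -0.5]
gripper_width: 0.497
gripper_force: 30.0
```

Call:
play_rows --commands "0 0 0.2 0 0 0;0 0 0.6 0 0 0;0 0 0.8 0 0 0;0 0 0.8 0 0 0;0 0 0.8 0 0 0;0 0 0.8 0 0 0;0 0 0 0 0 0"

```text
time_s: 4.35
tcp_pos: [0.543, 0.2843, 0.148]
ee_rot: [[0.321, -0.947, 0.007], [-0.947, -0.321, 0.005], [-0.002, -0.008, -1.0]]
wrist_force: [1.1, -0.5, -0.5]
gripper_width: 0.496
gripper_force: 30.0
```

Call:
play_rows --commands "-0.1 -0.5 0.1 0 0 -0.1;-0.12 -0.9 0.1 0 0 -0.1;-0.12 -1 0.13 0 0 -0.12;-0.12 -1 0.13 0 0 -0.12;-0.12 -1 0.13 0 0 -0.12;-0.12 -1 0.13 0 0 -0.12;-0.12 -1 0.13 0 0 -0.12;-0.12 -1 0.13 0 0 -0.12;-0.12 -1 0.13 0 0 -0.12;-0.12 -1 0.13 0 0 -0.12;-0.12 -1 0.13 0 0 -0.12;-0.12 -1 0.13 0 0 -0.12;-0.12 -1 0.13 0 0 -0.12;-0.12 -1 0.13 0 0 -0.12;-0.12 -0.8 0.1 0 0 -0.1;-0.1 -0.37 0 0 0 0;0 0 0 0 0 0;0 0 0 0 0 0"

```text
time_s: 6.15
tcp_pos: [0.4839, -0.154, 0.1987]
ee_rot: [[0.065, -0.998, -0.001], [-0.998, -0.065, 0.0], [-0.0, 0.001, -1.0]]
wrist_force: [0.1, 0.8, -0.9]
gripper_width: 0.5
gripper_force: 30.0
```

```bash
python3 look.py w2
```

```text
t 6.15 tcp [ 0.4839 -0.154   0.1987] yaw_y -176.3 tilt [-0.0015  0.0004] j [  0.7  11.8 -17.8  -0.  -60.5   3. ] F [ 0.1  0.8 -0.9] w 43.5
```

View pics/w2.png

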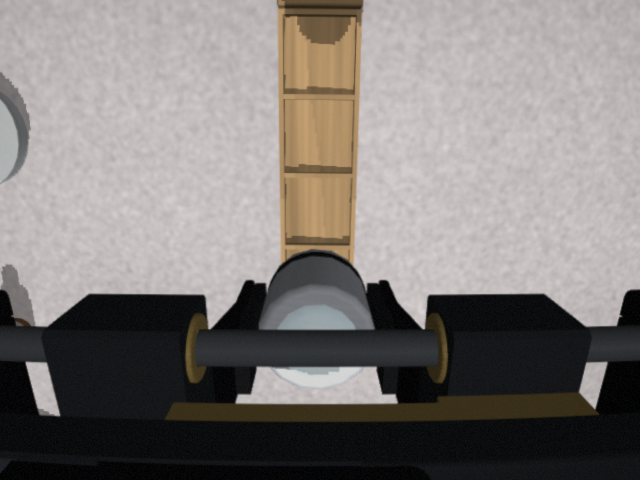

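In the wrist view, three dividers cross the storage rack at rows 97, 172 and 245, and the right-end cheek is near row 5. The rim edges are at about columns 279 and 360.

Run:
```python
from h import *
c=cams.camera_info('wrist');f=np.load('w2.npz');p,P=f['p'],f['P']
hsv=cv2.cvtColor(p,cv2.COLOR_BGR2HSV)
m=(hsv[...,0]>8)&(hsv[...,0]<28)&(hsv[...,1]>70);m[260:]=0;m[:,:240]=0;m[:,400:]=0
mid=[];w=[]
for v in range(30,230,10):
    u=np.where(m[v])[0];e=plane(c,[[u[0],v],[u[-1]+1,v]],.012);mid.append(e[:,:2].mean(0));w.append(np.linalg.norm(e[1]-e[0]))
mid=np.array(mid);a=np.polyfit(mid[:,1],mid[:,0],1)
print('width',np.median(w),'axis angle',np.degrees(np.arctan(-a[0])),'x at y=-.282',np.polyval(a,-.282),'at -.186',np.polyval(a,-.186))
# dividers by rise in depth points
z=P[:240,300:340,2];zz=np.nanmedian(z,1);y=np.nanmedian(P[:240,300:340,1],1)
rows=np.where(zz>.009)[0]
for g in np.split(rows,np.where(np.diff(rows)>2)[0]+1): print('ridge rows',g[0],g[-1],'y',y[g].mean().round(4),'z',zz[g].max().round(4))
print('floor z',np.nanmedian(zz).round(4),'divider rays',plane(c,[[320,97],[319,172],[318,245]],.012)[:,1].round(4))
```

```text
width 0.0655328285830593 axis angle 3.2831904116424226 x at y=-.282 0.4899879734675416 at -.186 0.48448090619103146
ridge rows 0 15 y -0.3163 z 0.0225
ridge rows 94 99 y -0.2503 z 0.0108
ridge rows 173 177 y -0.1861 z 0.011
floor z 0.0041 divider rays [-0.2495 -0.1884 -0.1233]
```

Call:
play_rows --commands "0.05 -0.5 0 0 0 0;0.05 -0.9 0 0 0 0;0.05 -0.9 -0.2 0 0 0;0.05 -0.9 -0.4 0 0 0;0 -0.7 -0.6 0 0 0;0 -0.39 -0.8 0 0 0;0 0 -0.8 0 0 0;0 0 -0.8 0 0 0;0 0 -0.8 0 0 0;0 0 -0.7 0 0 0;0 0 -0.4 0 0 0;0 0 -0.2 0 0 0;0 0 0 0 0 0;0 0 0 0 0 0"

```text
time_s: 7.6
tcp_pos: [0.4915, -0.2829, 0.0293]
ee_rot: [[0.066, -0.998, 0.002], [-0.998, -0.066, -0.001], [0.001, -0.002, -1.0]]
wrist_force: [0.9, 1.0, 0.3]
gripper_width: 0.496
gripper_force: 30.0
```

```bash
python3 look.py
```

```text
t 7.6 tcp [ 0.4915 -0.2829  0.0293] yaw_y -176.23 tilt [ 0.0016 -0.0006] j [-13.6  28.6 -21.    0.  -40.3  17.3] F [0.9 1.  0.3] w 43.2
```

Call:
play_rows --commands "-0.03 0 -0.15 0 0 0;0 0 -0.1 0 0 0;0 0 -0.05 0 0 0;0 0 0 0 0 0;0 0 0 0 0 0"

```text
time_s: 8.1
tcp_pos: [0.4898, -0.283, 0.0195]
ee_rot: [[0.065, -0.998, 0.0], [-0.998, -0.065, -0.0], [0.0, -0.0, -1.0]]
wrist_force: [0.7, -0.1, -0.7]
gripper_width: 0.5
gripper_force: 30.0
```

Call:
play_rows --commands "0 0 0 0 0 0;0 0 0 0 0 0"

```text
time_s: 8.3
tcp_pos: [0.4898, -0.283, 0.0195]
ee_rot: [[0.065, -0.998, 0.0], [-0.998, -0.065, -0.0], [0.0, -0.0, -1.0]]
wrist_force: [0.6, 0.8, -0.6]
gripper_width: 0.497
gripper_force: 30.0
```

Call:
play_rows --commands "0 0 -0.06 0 0 0;0 0 -0.03 0 0 0;0 0 0 0 0 0;0 0 0 0 0 0"

```text
time_s: 8.7
tcp_pos: [0.4897, -0.2829, 0.0167]
ee_rot: [[0.065, -0.998, -0.0], [-0.998, -0.065, 0.0], [-0.0, 0.0, -1.0]]
wrist_force: [-0.7, 0.4, -0.1]
gripper_width: 0.498
gripper_force: 30.0
```

Call:
play_rows --commands "0 0 0 0 0 0;0 0 0 0 0 0;0 0 0 0 0 0;0 0 0 0 0 0;0 0 0 0 0 0;0 0 0 0 0 0" --grip 80

```text
time_s: 9.3
tcp_pos: [0.4898, -0.2829, 0.0168]
ee_rot: [[0.065, -0.998, 0.0], [-0.998, -0.065, -0.0], [0.0, -0.0, -1.0]]
wrist_force: [-0.6, -0.7, 0.2]
gripper_width: 0.895
gripper_force: 0.0
```

Call:
play_rows --commands "0 0 0.3 0 0 0;0 0 0.8 0 0 0;0 0 0.9 0 0 0;0 0 0.9 0 0 0;0 0 0.9 0 0 0;0 0.3 0.6 0 0 0;0 0.3 0 0 0 0" --grip 87

```text
time_s: 10.0
tcp_pos: [0.4916, -0.2654, 0.1525]
ee_rot: [[0.065, -0.998, 0.007], [-0.998, -0.065, -0.002], [0.003, -0.007, -1.0]]
wrist_force: [0.1, -0.7, -0.7]
gripper_width: 0.998
gripper_force: 0.0
```

```bash
python3 look.py w3
```

```text
t 10.0 tcp [ 0.4916 -0.2654  0.1525] yaw_y -176.27 tilt [ 0.0072 -0.0023] j [-11.7  18.9 -15.1   0.1 -55.5  15.4] F [ 0.1 -0.7 -0.7] w 86.8
 blob [322. 210.] 3337 z 0.0512 xy [ 0.4897 -0.2831] sz [0.043 0.043]
```

Call:
play_rows --commands "0.14 0.5 0 0 0 0.03;0.14 0.9 0 0 0 0.03;0.14 1 0 0 0 0.12;0.14 1 0 0 0 0.12;0.14 1 0 0 0 0.12;0.14 1 0 0 0 0.12;0.14 1 0 0 0 0.12;0.14 1 0 0 0 0.12;0.14 1 0 0 0 0.12;0.14 1 0 0 0 0.12;0.14 1 0 0 0 0.12;0.14 1 0 0 0 0.12;0.14 1 0 0 0 0.12;0.14 1 0 0 0 0.12;0.14 1 0 0 0 0.12;0.14 1 0 0 0 0.12;0.14 0.6 0 0 0 0;0.14 0.19 0 0 0 0;0 0 0 0 0 0;0 0 0 0 0 0"

```text
time_s: 12.05
tcp_pos: [0.565, 0.2198, 0.1483]
ee_rot: [[0.319, -0.948, -0.001], [-0.948, -0.319, -0.001], [0.0, 0.001, -1.0]]
wrist_force: [-0.3, 0.2, 0.6]
gripper_width: 0.999
gripper_force: 0.0
```

```bash
python3 look.py w4
```

```text
t 12.05 tcp [0.565  0.2198 0.1483] yaw_y -161.39 tilt [-0.0013 -0.0007] j [ 36.5  23.7  -8.2  -0.  -58.2 -17.9] F [-0.3  0.2  0.6] w 86.9
 blob [53. 70.] 14804 z 0.0331 xy [0.7638 0.1763] sz [0.092 0.109]
 blob [312.  27.] 2315 z 0.0839 xy [0.6087 0.0967] sz [0.015 0.015]
 blob [320. 139.] 1835 z 0.058 xy [0.5831 0.1571] sz [0.022 0.022]
 blob [316. 244.] 3285 z 0.0662 xy [0.565  0.2203] sz [0.039 0.04 ]
 blob [431. 382.] 797 z 0.0467 xy [0.4378 0.3007] sz [0.04  0.028]
 blob [222. 410.] 1043 z 0.0446 xy [0.5901 0.3865] sz [0.039 0.02 ]
```

Call:
play_rows --commands "0 0 -0.5 0 0 0;0 0 -0.8 0 0 0;0 0 -0.8 0 0 0;0 0 -0.8 0 0 0;0 0 -0.5 0 0 0;0 0 -0.3 0 0 0;0 0 -0.11 0 0 0;0 0 0 0 0 0;0 0 0 0 0 0"

```text
time_s: 13.0
tcp_pos: [0.566, 0.2209, 0.0355]
ee_rot: [[0.32, -0.947, 0.002], [-0.947, -0.32, 0.001], [-0.0, -0.002, -1.0]]
wrist_force: [0.5, 0.0, -0.4]
gripper_width: 1.001
gripper_force: 0.0
```

Call:
play_rows --commands "0 0 0 0 0 0;0 0 0 0 0 0;0 0 0 0 0 0;0 0 0 0 0 0;0 0 0 0 0 0;0 0 0 0 0 0;0 0 0 0 0 0;0 0 0 0 0 0" --grip 34

```text
time_s: 13.8
tcp_pos: [0.5652, 0.2208, 0.0344]
ee_rot: [[0.32, -0.947, -0.0], [-0.947, -0.32, -0.0], [0.0, 0.0, -1.0]]
wrist_force: [-0.7, 0.7, -0.0]
gripper_width: 0.452
gripper_force: 30.0
```

Call:
play_rows --commands "0 0 0.2 0 0 0;0 0 0.6 0 0 0;0 0 0.8 0 0 0;0 0 0.8 0 0 0;0 0 0.8 0 0 0;0 0 0.6 0 0 0;0 0 0 0 0 0;0 0 0 0 0 0"

```text
time_s: 14.6
tcp_pos: [0.5648, 0.2206, 0.1481]
ee_rot: [[0.32, -0.947, -0.001], [-0.947, -0.32, 0.0], [-0.001, 0.001, -1.0]]
wrist_force: [0.6, -0.7, -2.9]
gripper_width: 0.448
gripper_force: 30.0
```

Call:
play_rows --commands "-0.16 -0.5 0 0 0 -0.11;-0.16 -0.9 0 0 0 -0.11;-0.16 -1 0 0 0 -0.11;-0.16 -1 0 0 0 -0.11;-0.16 -1 0 0 0 -0.11;-0.16 -1 0 0 0 -0.11;-0.16 -1 0 0 0 -0.11;-0.16 -1 0 0 0 -0.11;-0.17 -1 0 0 0 -0.11;-0.17 -1 0 0 0 -0.11;-0.17 -1 0 0 0 -0.11;-0.17 -1 0 0 0 -0.11;-0.17 -1 0 0 0 -0.11;-0.17 -1 0 0 0 -0.11;-0.17 -0.8 0 0 0 -0.11;-0.17 -0.43 0 0 0 -0.11;0 0 0 0 0 0;0 0 0 0 0 0;0 0 0 0 0 0"

```text
time_s: 16.5
tcp_pos: [0.4861, -0.2174, 0.1482]
ee_rot: [[0.063, -0.998, -0.0], [-0.998, -0.063, 0.0], [-0.0, 0.0, -1.0]]
wrist_force: [-0.9, 0.5, -2.0]
gripper_width: 0.448
gripper_force: 30.0
```

```bash
python3 look.py w5
```

```text
t 16.5 tcp [ 0.4861 -0.2174  0.1482] yaw_y -176.4 tilt [-0.0004  0.0002] j [ -6.6  17.  -18.6  -0.  -54.3  10.3] F [-0.9  0.5 -2. ] w 39.0
 blob [317. 139.] 3672 z 0.0513 xy [ 0.4901 -0.283 ] sz [0.042 0.043]
```

Condenser still stands well; lower the eyepiece.

Call:
play_rows --commands "0 -0.03 -0.4 0 0 0;0 0 -0.8 0 0 0;0 0 -0.8 0 0 0;0 0 -0.8 0 0 0;0 0 -0.6 0 0 0;0 0 -0.3 0 0 0;0 0 -0.2 0 0 0;0 0 -0.1 0 0 0;0 0 -0.03 0 0 0;0 0 0 0 0 0;0 0 0 0 0 0;0 0 0 0 0 0"

```text
time_s: 17.75
tcp_pos: [0.4865, -0.2191, 0.0281]
ee_rot: [[0.062, -0.998, 0.001], [-0.998, -0.062, -0.0], [0.0, -0.001, -1.0]]
wrist_force: [-0.3, -0.2, -1.8]
gripper_width: 0.45
gripper_force: 30.0
```

Call:
play_rows --commands "0 0 -0.02 0 0 0;0 0 0 0 0 0;0 0 0 0 0 0"

```text
time_s: 18.05
tcp_pos: [0.4864, -0.2191, 0.0274]
ee_rot: [[0.062, -0.998, 0.001], [-0.998, -0.062, -0.0], [0.0, -0.001, -1.0]]
wrist_force: [-0.3, -0.5, 2.7]
gripper_width: 0.451
gripper_force: 30.0
```

Call:
play_rows --commands "0 0 0 0 0 0;0 0 0 0 0 0;0 0 0 0 0 0;0 0 0 0 0 0;0 0 0 0 0 0;0 0 0 0 0 0" --grip 80

```text
time_s: 18.65
tcp_pos: [0.4861, -0.219, 0.0269]
ee_rot: [[0.062, -0.998, -0.0], [-0.998, -0.062, 0.0], [-0.0, 0.0, -1.0]]
wrist_force: [0.3, -0.6, -1.2]
gripper_width: 0.882
gripper_force: 0.0
```

Call:
play_rows --commands "0 0 0.3 0 0 0;0 0 0.8 0 0 0;0 0 0.9 0 0 0;0 0 0.9 0 0 0;0 0 0.9 0 0 0;0 0.3 0.3 0 0 0;0 0.3 0 0 0 0" --grip 87

```text
time_s: 19.35
tcp_pos: [0.4868, -0.2007, 0.1516]
ee_rot: [[0.061, -0.998, 0.004], [-0.998, -0.061, -0.0], [0.0, -0.004, -1.0]]
wrist_force: [-0.3, 0.6, -0.0]
gripper_width: 1.001
gripper_force: 0.0
```

```bash
python3 look.py w6
```

```text
t 19.35 tcp [ 0.4868 -0.2007  0.1516] yaw_y -176.48 tilt [ 0.0037 -0.0003] j [ -4.7  16.2 -19.4  -0.  -54.3   8.3] F [-0.3  0.6 -0. ] w 87.1
 blob [320. 111.] 3745 z 0.0513 xy [ 0.4899 -0.2831] sz [0.042 0.043]
 blob [320. 212.] 3099 z 0.0592 xy [ 0.4864 -0.2192] sz [0.04 0.04]
```

Call:
play_rows --commands "0.23 0.5 0 0 0 0.126;0.23 0.9 0 0 0 0.126;0.23 1 0 0 0 0.126;0.23 1 0 0 0 0.126;0.23 1 0 0 0 0.126;0.23 1 0 0 0 0.126;0.23 1 0 0 0 0.126;0.23 1 0 0 0 0.126;0.23 1 0 0 0 0.126;0.23 1 0 0 0 0.126;0.23 1 0 0 0 0.126;0.23 0.8 0 0 0 0.126;0.23 0.5 0 0 0 0.126;0.23 0.24 0 0 0 0.126;0 0 0 0 0 0;0 0 0 0 0 0"

```text
time_s: 21.0
tcp_pos: [0.5823, 0.1563, 0.1493]
ee_rot: [[0.32, -0.947, -0.001], [-0.947, -0.32, -0.001], [0.0, 0.002, -1.0]]
wrist_force: [0.2, -0.3, 0.1]
gripper_width: 0.997
gripper_force: 0.0
```

```bash
python3 look.py w7
```

```text
t 21.0 tcp [0.5823 0.1563 0.1493] yaw_y -161.35 tilt [-0.0015 -0.0006] j [ 30.4  23.4  -8.6  -0.  -58.1 -11.7] F [ 0.2 -0.3  0.1] w 86.7
 blob [ 57. 162.] 14911 z 0.033 xy [0.7672 0.1695] sz [0.097 0.122]
 blob [307. 141.] 1701 z 0.0838 xy [0.6086 0.096 ] sz [0.016 0.016]
 blob [315. 234.] 1716 z 0.0579 xy [0.5831 0.1572] sz [0.022 0.022]
```

Call:
play_rows --commands "0.02 0.03 -0.5 0 0 0;0 0 -0.8 0 0 0;0 0 -0.8 0 0 0;0 0 -0.8 0 0 0;0 0 -0.7 0 0 0;0 0 -0.4 0 0 0;0 0 -0.2 0 0 0;0 0 -0.06 0 0 0;0 0 0 0 0 0;0 0 0 0 0 0;0 0 0 0 0 0"

```text
time_s: 22.15
tcp_pos: [0.5838, 0.1584, 0.0231]
ee_rot: [[0.321, -0.947, 0.002], [-0.947, -0.321, 0.001], [-0.0, -0.002, -1.0]]
wrist_force: [-0.2, -0.6, 0.3]
gripper_width: 1.001
gripper_force: 0.0
```

Call:
play_rows --commands "0 0 0 0 0 0;0 0 0 0 0 0;0 0 0 0 0 0;0 0 0 0 0 0;0 0 0 0 0 0;0 0 0 0 0 0;0 0 0 0 0 0;0 0 0 0 0 0;0 0 0 0 0 0" --grip 26

```text
time_s: 23.05
tcp_pos: [0.5833, 0.1581, 0.0221]
ee_rot: [[0.321, -0.947, -0.0], [-0.947, -0.321, -0.0], [0.0, 0.0, -1.0]]
wrist_force: [0.0, -0.1, -0.5]
gripper_width: 0.357
gripper_force: 30.0
```

Call:
play_rows --commands "0 0 0.2 0 0 0;0 0 0.6 0 0 0;0 0 0.8 0 0 0;0 0 0.8 0 0 0;0 0 0.8 0 0 0;0 0 0.8 0 0 0;0 0 0.2 0 0 0;0 0 0 0 0 0;0 0 0 0 0 0"

```text
time_s: 23.95
tcp_pos: [0.5824, 0.1578, 0.1469]
ee_rot: [[0.32, -0.947, -0.002], [-0.947, -0.32, -0.001], [-0.0, 0.002, -1.0]]
wrist_force: [0.3, -0.1, -1.1]
gripper_width: 0.357
gripper_force: 30.0
```

```bash
python3 look.py w8
```

```text
t 23.95 tcp [0.5824 0.1578 0.1469] yaw_y -161.31 tilt [-0.0023 -0.0006] j [ 30.5  23.6  -8.7  -0.  -57.9 -11.8] F [ 0.3 -0.1 -1.1] w 31.1
 blob [ 56. 160.] 14981 z 0.033 xy [0.7663 0.1697] sz [0.095 0.122]
 blob [307. 139.] 1735 z 0.0839 xy [0.6086 0.0961] sz [0.016 0.016]
```

View pics/w8.png

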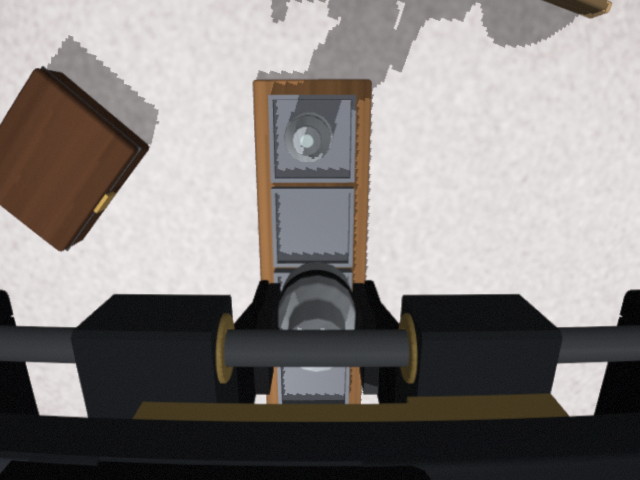

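The wrist view shows the short objective upright in the fingers at (315,320) and the long objective in its dish at (307,139). The box at (70,160) has not moved.

Call:
play_rows --commands "-0.28 -0.5 0 0 0 -0.147;-0.28 -0.9 0 0 0 -0.147;-0.28 -1 0 0 0 -0.147;-0.28 -1 0 0 0 -0.147;-0.28 -1 0 0 0 -0.147;-0.28 -1 0 0 0 -0.147;-0.28 -1 0 0 0 -0.147;-0.28 -1 0 0 0 -0.147;-0.28 -1 0 0 0 -0.147;-0.28 -0.8 0 0 0 -0.147;-0.28 -0.7 0 0 0 -0.147;-0.28 -0.5 0 0 0 -0.147;0 0 0 0 0 0;0 0 0 0 0 0;0 0 0 0 0 0"

```text
time_s: 25.5
tcp_pos: [0.4826, -0.1535, 0.1476]
ee_rot: [[0.063, -0.998, -0.001], [-0.998, -0.063, 0.0], [-0.0, 0.001, -1.0]]
wrist_force: [1.2, 0.5, -1.4]
gripper_width: 0.351
gripper_force: 30.0
```

```bash
python3 look.py w9
```

```text
t 25.5 tcp [ 0.4826 -0.1535  0.1476] yaw_y -176.4 tilt [-0.0009  0.    ] j [  0.7  14.7 -22.1  -0.  -53.2   2.9] F [ 1.2  0.5 -1.4] w 30.6
 blob [318.  33.] 4313 z 0.0514 xy [ 0.4899 -0.2811] sz [0.043 0.04 ]
 blob [317. 140.] 3338 z 0.0593 xy [ 0.4867 -0.2191] sz [0.039 0.039]
```

Call:
play_rows --commands "0 0 -0.4 0 0 0;0 0 -0.8 0 0 0;0 0 -0.8 0 0 0;0 0 -0.8 0 0 0;0 0 -0.7 0 0 0;0 0 -0.4 0 0 0;0 0 -0.25 0 0 0;0 0 -0.15 0 0 0;0 0 -0.06 0 0 0;0 0 0 0 0 0;0 0 0 0 0 0;0 0 0 0 0 0;0 0 0 0 0 0"

```text
time_s: 26.85
tcp_pos: [0.4828, -0.154, 0.0178]
ee_rot: [[0.062, -0.998, 0.001], [-0.998, -0.062, -0.0], [0.0, -0.001, -1.0]]
wrist_force: [-0.1, -0.9, -0.6]
gripper_width: 0.349
gripper_force: 30.0
```

Call:
play_rows --commands "0 0 -0.05 0 0 0;0 0 -0.02 0 0 0;0 0 0 0 0 0;0 0 0 0 0 0;0 0 0 0 0 0"

```text
time_s: 27.35
tcp_pos: [0.4825, -0.1539, 0.0152]
ee_rot: [[0.062, -0.998, -0.0], [-0.998, -0.062, -0.0], [0.0, 0.0, -1.0]]
wrist_force: [-0.0, -1.3, -0.2]
gripper_width: 0.353
gripper_force: 30.0
```

Call:
play_rows --commands "0 0 0 0 0 0;0 0 0 0 0 0;0 0 0 0 0 0;0 0 0 0 0 0;0 0 0 0 0 0;0 0 0 0 0 0" --grip 75

```text
time_s: 27.95
tcp_pos: [0.4825, -0.1539, 0.0153]
ee_rot: [[0.062, -0.998, 0.0], [-0.998, -0.062, -0.0], [0.0, -0.0, -1.0]]
wrist_force: [-0.1, -0.0, -0.2]
gripper_width: 0.805
gripper_force: 0.0
```

Call:
play_rows --commands "0 0 0.3 0 0 0;0 0 0.8 0 0 0;0 0 0.9 0 0 0;0 0 0.9 0 0 0;0 0 0.9 0 0 0;0 0.3 0.8 0 0 0;0 0.3 0 0 0 0" --grip 87

```text
time_s: 28.65
tcp_pos: [0.4849, -0.136, 0.1576]
ee_rot: [[0.062, -0.998, 0.009], [-0.998, -0.062, -0.001], [0.001, -0.009, -1.0]]
wrist_force: [-0.6, -0.1, -0.6]
gripper_width: 1.002
gripper_force: 0.0
```

```bash
python3 look.py w10
```

```text
t 28.65 tcp [ 0.4849 -0.136   0.1576] yaw_y -176.44 tilt [ 0.0088 -0.0006] j [  2.9  13.5 -22.2   0.1 -53.8   0.6] F [-0.6 -0.1 -0.6] w 87.2
 blob [325.  20.] 2682 z 0.0514 xy [ 0.4897 -0.2741] sz [0.043 0.025]
 blob [324. 110.] 3223 z 0.0593 xy [ 0.4866 -0.2192] sz [0.039 0.039]
 blob [323. 204.] 1463 z 0.0511 xy [ 0.4825 -0.1547] sz [0.021 0.022]
```

Call:
play_rows --commands "0.38 0.4 0 0 0 0.16;0.38 0.7 0 0 0 0.16;0.38 0.8 0 0 0 0.16;0.38 0.8 0 0 0 0.16;0.38 0.8 0 0 0 0.16;0.38 0.8 0 0 0 0.16;0.38 0.8 0 0 0 0.16;0.38 0.8 0 0 0 0.16;0.38 0.8 0 0 0 0.16;0.38 0.7 0 0 0 0.16;0.38 0.35 0 0 0 0.16;0 0 0 0 0 0;0 0 0 0 0 0;0 0 0 0 0 0"

```text
time_s: 30.1
tcp_pos: [0.6072, 0.0961, 0.1524]
ee_rot: [[0.32, -0.947, -0.002], [-0.947, -0.32, -0.001], [0.0, 0.002, -1.0]]
wrist_force: [-0.1, -0.2, 0.4]
gripper_width: 1.003
gripper_force: 0.0
```

```bash
python3 look.py w11
```

```text
t 30.1 tcp [0.6072 0.0961 0.1524] yaw_y -161.35 tilt [-0.0019 -0.0007] j [ 24.1  24.3  -6.6  -0.  -59.2  -5.4] F [-0.1 -0.2  0.4] w 87.2
 blob [111.  13.] 1503 z 0.0566 xy [ 0.7786 -0.0009] sz [0.024 0.013]
 blob [ 74. 241.] 11992 z 0.0328 xy [0.7749 0.1608] sz [0.113 0.105]
 blob [314. 239.] 1815 z 0.0836 xy [0.6086 0.096 ] sz [0.016 0.016]
```

Call:
play_rows --commands "0.02 0 -0.5 0 0 0;0 0 -0.8 0 0 0;0 0 -0.8 0 0 0;0 0 -0.8 0 0 0;0 0 -0.7 0 0 0;0 0 -0.4 0 0 0;0 0 -0.2 0 0 0;0 0 0 0 0 0;0 0 0 0 0 0;0 0 0 0 0 0"

```text
time_s: 31.15
tcp_pos: [0.6093, 0.0969, 0.0285]
ee_rot: [[0.32, -0.947, 0.002], [-0.947, -0.32, 0.001], [-0.0, -0.002, -1.0]]
wrist_force: [0.5, -0.1, 0.5]
gripper_width: 1.002
gripper_force: 0.0
```

Call:
play_rows --commands "0 0 0 0 0 0;0 0 0 0 0 0;0 0 0 0 0 0;0 0 0 0 0 0;0 0 0 0 0 0;0 0 0 0 0 0;0 0 0 0 0 0;0 0 0 0 0 0;0 0 0 0 0 0" --grip 22

```text
time_s: 32.05
tcp_pos: [0.6085, 0.0966, 0.0272]
ee_rot: [[0.32, -0.947, -0.0], [-0.947, -0.32, -0.0], [-0.0, 0.0, -1.0]]
wrist_force: [-0.6, -0.0, -0.8]
gripper_width: 0.313
gripper_force: 30.0
```

Call:
play_rows --commands "0 0 0.2 0 0 0;0 0 0.6 0 0 0;0 0 0.8 0 0 0;0 0 0.8 0 0 0;0 0 0.8 0 0 0;0 0 0.8 0 0 0;0 0 0.3 0 0 0;0 0 0 0 0 0;0 0 0 0 0 0"

```text
time_s: 32.95
tcp_pos: [0.6076, 0.0964, 0.155]
ee_rot: [[0.32, -0.947, -0.002], [-0.947, -0.32, -0.0], [-0.001, 0.002, -1.0]]
wrist_force: [0.3, -1.0, -2.3]
gripper_width: 0.308
gripper_force: 30.0
```

Call:
play_rows --commands "-0.3 -0.4 0 0 0 -0.176;-0.45 -0.65 0 0 0 -0.176;-0.45 -0.65 0 0 0 -0.176;-0.45 -0.65 0 0 0 -0.176;-0.45 -0.65 0 0 0 -0.176;-0.45 -0.65 0 0 0 -0.176;-0.45 -0.65 0 0 0 -0.176;-0.45 -0.65 0 0 0 -0.176;-0.45 -0.65 0 0 0 -0.176;-0.41 -0.6 0 0 0 -0.176;0 0 0 0 0 0;0 0 0 0 0 0;0 0 0 0 0 0;0 0 0 0 0 0"

```text
time_s: 34.35
tcp_pos: [0.4795, -0.089, 0.156]
ee_rot: [[0.063, -0.998, -0.0], [-0.998, -0.063, -0.0], [0.0, 0.0, -1.0]]
wrist_force: [0.1, 0.5, -2.6]
gripper_width: 0.31
gripper_force: 30.0
```

```bash
python3 look.py w12
```

```text
t 34.35 tcp [ 0.4795 -0.089   0.156 ] yaw_y -176.41 tilt [-0.0004 -0.    ] j [  8.6  12.4 -24.   -0.  -53.7  -5. ] F [ 0.1  0.5 -2.6] w 27.0
 blob [318.  31.] 3739 z 0.0594 xy [ 0.4866 -0.2175] sz [0.039 0.036]
 blob [318. 138.] 1625 z 0.0511 xy [ 0.4826 -0.1546] sz [0.021 0.022]
```

Call:
play_rows --commands "0 0 -0.4 0 0 0;0 0 -0.8 0 0 0;0 0 -0.8 0 0 0;0 0 -0.8 0 0 0;0 0 -0.8 0 0 0;0 0 -0.4 0 0 0;0 0 -0.25 0 0 0;0 0 -0.15 0 0 0;0 0 -0.08 0 0 0;0 0 -0.03 0 0 0;0 0 0 0 0 0;0 0 0 0 0 0;0 0 0 0 0 0;0 0 0 0 0 0"

```text
time_s: 35.8
tcp_pos: [0.4794, -0.0894, 0.0212]
ee_rot: [[0.062, -0.998, 0.001], [-0.998, -0.062, 0.0], [-0.0, -0.001, -1.0]]
wrist_force: [-0.2, -0.2, -1.6]
gripper_width: 0.308
gripper_force: 30.0
```

Call:
play_rows --commands "0 0 -0.02 0 0 0;0 0 0 0 0 0;0 0 0 0 0 0;0 0 0 0 0 0"

```text
time_s: 36.2
tcp_pos: [0.4792, -0.0894, 0.0203]
ee_rot: [[0.062, -0.998, -0.0], [-0.998, -0.062, -0.0], [0.0, 0.0, -1.0]]
wrist_force: [0.2, 0.3, -0.7]
gripper_width: 0.31
gripper_force: 30.0
```

Call:
play_rows --commands "0 0 0 0 0 0;0 0 0 0 0 0;0 0 0 0 0 0;0 0 0 0 0 0;0 0 0 0 0 0;0 0 0 0 0 0" --grip 75

```text
time_s: 36.8
tcp_pos: [0.4793, -0.0894, 0.0204]
ee_rot: [[0.062, -0.998, 0.0], [-0.998, -0.062, -0.0], [0.0, -0.0, -1.0]]
wrist_force: [0.3, -0.4, -0.8]
gripper_width: 0.772
gripper_force: 0.0
```

Call:
play_rows --commands "0 0 0.3 0 0 0;0 0 0.8 0 0 0;0 0 0.8 0 0 0;0 0 0.8 0 0 0;0 0 0.8 0 0 0;0 0 0.8 0 0 0;0 0 0.6 0 0 0;0 0.8 0.4 0 0 0;0 0.8 0 0 0 0;0 0.8 0 0 0 0;0 0.8 0 0 0 0;0 0.8 0 0 0 0;0 0.5 0 0 0 0;0 0 0 0 0 0;0 0 0 0 0 0" --grip 87

```text
time_s: 38.3
tcp_pos: [0.479, 0.0456, 0.1798]
ee_rot: [[0.063, -0.998, 0.0], [-0.998, -0.063, 0.0], [-0.0, -0.0, -1.0]]
wrist_force: [-0.0, -0.3, -0.4]
gripper_width: 1.0
gripper_force: 0.0
```

```bash
python3 look.py
python3 - <<'E'
from h import *
for n in ['top','scene']:
    p,d=cams.capture(n);cv2.imwrite(f'pics/{n}1.png',p);P=cloud(cams.camera_info(n),d)
    k,lab,st,ce=cv2.connectedComponentsWithStats(((np.nan_to_num(P[...,2])>.028)&(P[...,2]<.1)&(P[...,0]>.3)&(P[...,0]<.9)).astype(np.uint8))
    for i in range(1,k):
        if st[i,4]>60:
            q=P[lab==i];zt=np.percentile(q[:,2],95);t=q[q[:,2]>zt-.004]
            print(n,ce[i].round(),'z',round(zt,4),'xy',((t[:,:2].max(0)+t[:,:2].min(0))/2).round(4))
E
```

```text
t 38.3 tcp [0.479  0.0456 0.1798] yaw_y -176.41 tilt [0.0003 0.0001] j [ 24.8  10.2 -22.9   0.  -56.9 -21.2] F [-0.  -0.3 -0.4] w 87.0
top [254. 123.] z 0.0351 xy [0.775  0.1723]
top [346. 116.] z 0.0765 xy [ 0.7804 -0.0054]
top [127. 216.] z 0.0487 xy [0.5858 0.3997]
top [503. 264.] z 0.0518 xy [ 0.4884 -0.2803]
top [470. 265.] z 0.0605 xy [ 0.4856 -0.2167]
top [432. 269.] z 0.0518 xy [ 0.4817 -0.1523]
top [397. 270.] z 0.0775 xy [ 0.4782 -0.0879]
scene [ 7. 90.] z 0.0383 xy [ 0.3161 -0.8917]
scene [170. 186.] z 0.0515 xy [ 0.4916 -0.2796]
scene [197. 189.] z 0.0597 xy [ 0.4879 -0.2167]
scene [255. 201.] z 0.0766 xy [ 0.4807 -0.089 ]
scene [227. 199.] z 0.0514 xy [ 0.4838 -0.1517]
scene [451. 239.] z 0.0474 xy [0.4382 0.2938]
scene [506. 284.] z 0.0473 xy [0.5072 0.4027]
scene [499. 323.] z 0.0474 xy [0.5893 0.3997]
scene [222. 346.] z 0.0754 xy [ 0.7816 -0.0061]
scene [329. 385.] z 0.0337 xy [0.7777 0.1712]
```

View pics/scene1.png

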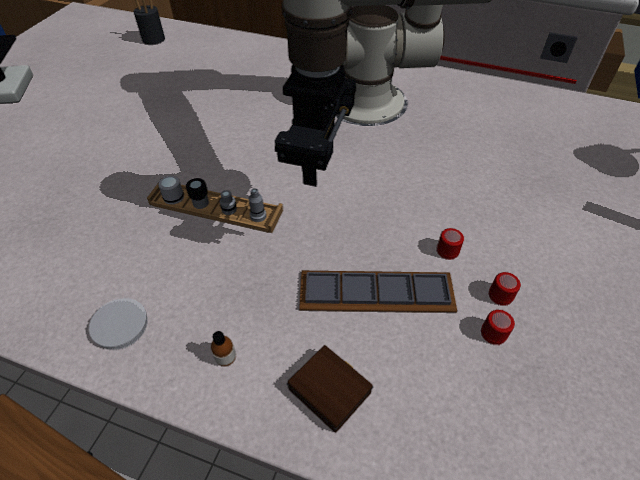

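The scene view shows all four parts standing upright in their pockets: condenser (170,187), eyepiece (197,190), short objective (227,200) and long objective (256,203). The bottle, box and petri dish have not moved, and the arm is clear, so I hand the job in.

```bash
python3 -c "
from station import r
print(r.finish_job())"
```

```text
the job is handed in; nothing more can be done
None
```

The job is handed in: all four parts stand upright in the storage rack in reverse order (from the right end: condenser, eyepiece, short objective, long objective), with the bottle, slide box and petri dish undisturbed, after about 38 s of robot time.

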